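Push the knock drawer and the tea box shut

TASK

Close up the coffee station: with your fingertips push the knock drawer fully home, and push the open lid of the tea box over and down until it lies flat and closed. Only push, from the outside: keep out of the drawer's pan, do not touch the underside of the lid or grip either part, and do not lift or shove the tea box. Leave the cup, the tamper and the milk pitcher standing where they are, and finish with your hand clear.

Things in the scene. Friction and masses are not known exactly. Their poses are not given: they have to be found in the camera images.
- knock_base: Low dark steel housing of the knock drawer, fixed to the counter, 200 deep (its x) x 260 wide (its y) x 100 mm high, open at the front. Origin on the counter (z = 0), on the middle line, in the plane of the front face of the housing; x points into the housing (away from the drawer's opening side), z up. It may stand on the robot's left or right.
- knock_drawer (a joint): How far the drawer is pulled out, m: 0 fully home (a stop), up to 0.16. It slides along the base's x; closing is motion along +x of knock_base. Light friction of about 1.5 N with some damping (4 N s/m); it stays where it is left.
- drawer_face (a point): Centre of the outer face of the drawer's wooden front, which is a plain flat board without a handle, 14 mm thick, 260 wide (the open steel pan behind it, 190 deep x 236 wide x 70 high with a rubber bar across, is part of the drawer and is not to be touched), from 10 to 96 mm above the counter (this point lies 53 mm above the counter). Axes as knock_base: the face looks along -x. With the drawer home this point lies 14 mm in front of the knock_base origin.
- tea_box: Wooden box that stands loose on the counter (2.2 to 3.4 kg, enough to stay put under a light push), 150 deep (its x) x 190 wide (its y) x 105 mm high, holding tins. Origin at the centre of its underside; x points to the hinged side, away from the robot, z up.
- tea_lid (a joint): Opening angle of the tea box's lid, rad: 0 closed and level (a stop), 1.57 upright, at most 1.7. It starts partly open and leans towards the robot. A stiff hinge (about 0.22 N m) keeps it where it is left; 1 to 3 N at the free edge move it.
- lid_hinge (a point): Point in the middle of the lid's hinge axis, on the far top rim of the box, 75 mm along the box's x from its centre and 105 mm above the counter. Axes as tea_box; the hinge axis is y.
- lid_edge (a point): Middle of the lid's free edge, on its outer face (the upper face when closed). The lid is a plain board without a knob, 156 mm from hinge to free edge, 194 mm wide, 10 mm thick with its cork-lined underside (not to be touched); the outer face lies 12 mm above the hinge axis when closed, so this point is then 117 mm above the counter. Axes move with the lid: x points along the board towards the hinge, z out of the outer face.
- cup: White cup, 76 mm across, 60 high, standing on top of the knock_base towards its back. Origin at the centre of its underside.
- tamper: Steel tamper, 58 mm across, 85 high, standing on top of the knock_base towards its back. Origin at the centre of its underside.
- pitcher: Steel milk pitcher with a handle, 84 mm across, 100 high, standing on the counter just behind the tea box. Origin at the centre of its underside.
There are look-alikes about, which are no part of the job. Leave any purple look-alike of the cup alone.

How it is judged:
By the outcome, as a careful person would: the job done as asked, in the order asked, and still so for the second after the job is handed in, with the robot touching nothing.
It also fails if it takes over 64 s, if anything falls off the work surface, if the arm or the gripper's body presses on something with over 40 N, if the wrist force passes 120 N, or if a joint passes its speed limit or range.

ROBOT

A 7-joint arm with a two-finger parallel gripper is mounted at the origin on the work surface. World frame = base frame: x ahead of the robot, y to its left, z up, the work surface at z = 0. Lengths are in mm, angles in rad, forces in N, time in s.
With the tool pointing down it reaches from about 400 to 875 mm from the base axis. Payload 4.4 kg.
Tool frame: the origin (TCP) lies on the centre line of the jaws, within the pads' length; the fingertips stand 19 mm ahead of it and the grasp point (between the pads) is the TCP; z points along the fingers, y is the line along which they close (so a half turn about z gives the same grasp; the last joint's range is limited). The gripper opens to 85 mm and grips with 20 to 120 N. Pads are 22 mm wide; open, the fingers measure 114 mm over their backs; the gripper's body (76 mm by 85 mm) begins 54 mm behind the grasp point. The pads swing forward as they close: fully open they stand 13 mm farther back than shut.
Start: joints at [-1.392, 0.628, 0.038, 1.517, -0.027, 0.996, -0.02], TCP at [157.511, 630.641, 250.313] pointing down, gripper open.
Joint ranges: [-3.06, 3.06], [-0.37, 2.12], [-1.25, 1.32], [0.18, 2.47], [-1.1, 4.24], [0.23, 1.98], [-2.94, 2.94]. Speed limits (rad/s): [2.57, 2.57, 3.14, 3.14, 3.14, 3.14, 3.14].

INTERFACE

Orientations are given as [roll, pitch, yaw] about the fixed x, y, z axes, in that order (R = Rz(yaw) Ry(pitch) Rx(roll)).
In Python, from cell import ctrl, viewer, silhouettes gives the robot as it stands.
- The arm moves only by the shell command python3 -m creep 'ROWS'. ROWS is JSON, a list of rows, each an object with "jaw": the gripper command: -1 is shut, 1 is fully open, values between are in proportion; "xyz": the shift along the tool's x, y, z in mm, a list of three; "angular": the turn, a rotation vector about the tool's x, y, z in rad, a list of three. In form: [{"jaw": jaw, "xyz": [tx, ty, tz], "angular": [rx, ry, rz]}, ...]. A call has 1 to 12 rows; each row is the pose to reach, as a shift and turn from the pose commanded when the call began, along the tool's axes at that moment; what a row does not reach only later rows make up. A row lasts 1/8 s, in which the tool goes at most 62.5 mm and 10.7 degrees, less where a joint would pass 70% of its speed; a pose out of reach is approached as far as the arm can. A call with a gripper value outside its range is refused whole. The fingers move at their own pace and stop on an object; the grip force is fixed at half the most. Time passes only in rows, so rows that repeat a pose let the fingers close. It gives the time, the measured TCP pose, the force, the opening and the grip force at its end, in the units of the state.
- ctrl.read_state(): the state, without advancing time (a new reading comes with each control period).
- viewer.get_image(name): name is "side" or "top" or "wrist"; returns (picture, depth): 400x640x3 uint8, red, green, blue; 400x640 float32, mm along the optical axis (not along the pixel's ray), 0 where there is no reading.
- viewer.camera_model(name): a dict with "fx", "fy", "cx", "cy" (pixels), "T" (4x4, takes a point from camera to world coordinates). Camera axes: x right, y down, z forward; pixel columns grow to the right and rows downward; lengths in mm; the calibration is good to about 2 mm. The wrist camera is an equidistant fisheye: a pixel r from the principal point sees the ray r / f radians off the axis. A picture is of the moment at which its call begins: read the wrist's pose just before it. camera_model takes no time and is no camera call; for the wrist camera it gives the pose at the moment of the call.
- ctrl.finish_job(): hands the job in; it is judged then, once.
Trained networks look in the newest picture that a camera, given by its name, has taken for a name from the list of things; names that differ only in an ending like _2 or _b are one class to them, and where a whole thing is asked for, a point or a joint stands for the part that bears it (a point fixed in the world has none). Each returns a list of dicts, best first, with "score" (0 to 1); they miss things now and then, are a little off and sometimes report something else, mostly with a low value. They report only what shows in the picture. A call takes as long as a camera call. They do not tell look-alikes from the thing itself.
- silhouettes(camera, target): "pixels" (400x640 bool, what is visible of it) and "xy" ([column, row] in pixels, amid what is visible of it).
The state is a dict: "clock": time; "qpos": joint angles; "qd": joint speeds; "tau": joint torques, N m; "eef_pos": TCP position; "tool_rot": TCP orientation; "force": force on the tool from outside, world axes, zero at the start; "torque": the same for the moment, N m; "width": finger opening in mm; "gripper_force": force on a finger pad.
Only numpy, scipy, OpenCV 4.12 (cv2) and the standard library are available. Lean on these libraries where they do the work, as an engineer would, in place of code of your own. Each camera call takes 0.05 s, during which the arm holds its last target. There are 200 camera calls.

## Working session

There is one attempt and no reset: what is moved stays moved. The work goes in short steps, Python scripts to look and compute and a shell command to move; the robot and the scene stay as the last step left them, time stands still between calls to the robot, and variables do not carry over. Pictures are saved under pics/ and viewed, at most 10 in all, crops included, and the job is handed in when it is done.

```bash
mkdir -p pics; ls
cat > h.py <<'E'
import numpy as np, cv2
from cell import ctrl, viewer, silhouettes
def save(n,im): cv2.imwrite(f'pics/{n}.png',cv2.cvtColor(im,cv2.COLOR_RGB2BGR))
def pts(cam,d,mask):
    m=viewer.camera_model(cam); v,u=np.nonzero(mask&(d>0)); z=d[v,u]
    P=np.c_[(u-m['cx'])/m['fx']*z,(v-m['cy'])/m['fy']*z,z]
    T=np.array(m['T']); return P@T[:3,:3].T+T[:3,3]
E
python3 - <<'E'
from h import *
for c in ['side','top']:
    im,d=viewer.get_image(c); save(c+'0',im); np.save(f'/tmp/{c}.npy',d)
    m=viewer.camera_model(c); print(c,np.round(m['T'],2).tolist(),m['fx'],m['cx'],m['cy'])
    for n in ['knock_base','drawer_face','tea_box','tea_lid','cup','tamper','pitcher']:
        for r in silhouettes(c,n)[:3]:
            p=pts(c,d,r['pixels'])
            print(n,round(r['score'],2),np.round(r['xy']),r['pixels'].sum(),*(np.round(np.percentile(p,[3,50,97],axis=0)).tolist() if len(p) else []))
s=ctrl.read_state();print(s)
E
```

```text
pics
side [[-0.79, -0.47, 0.39, 307.87], [-0.61, 0.59, -0.52, 442.07], [0.01, -0.65, -0.76, 704.24], [0.0, 0.0, 0.0, 1.0]] 468.29544109433965 321.7990906335668 197.3606877870093
knock_base 0.7 [384. 151.] 16606 [478.0, -304.0, 12.0] [606.0, -152.0, 81.0] [774.0, -57.0, 102.0]
drawer_face 0.64 [416. 174.] 7494 [472.0, -299.0, 11.0] [541.0, -174.0, 49.0] [620.0, -45.0, 96.0]
tea_box 0.62 [272. 294.] 17974 [506.0, 114.0, 12.0] [554.0, 224.0, 104.0] [651.0, 299.0, 195.0]
tea_box 0.6 [198. 239.] 2717 [682.0, 158.0, 6.0] [748.0, 196.0, 70.0] [762.0, 255.0, 100.0]
tea_lid 0.9 [256. 264.] 8362 [527.0, 115.0, 119.0] [580.0, 217.0, 166.0] [654.0, 298.0, 196.0]
cup 0.67 [336. 107.] 1428 [689.0, -182.0, 107.0] [724.0, -146.0, 140.0] [757.0, -113.0, 159.0]
cup 0.63 [270. 186.] 1473 [706.0, -12.0, 3.0] [746.0, 17.0, 37.0] [774.0, 57.0, 60.0]
tamper 0.57 [381.  84.] 808 [669.0, -291.0, 102.0] [690.0, -266.0, 123.0] [717.0, -249.0, 182.0]
tamper 0.48 [419. 172.] 7495 [472.0, -299.0, 11.0] [541.0, -174.0, 48.0] [620.0, -45.0, 96.0]
pitcher 0.82 [200. 241.] 2726 [682.0, 158.0, 6.0] [747.0, 196.0, 70.0
[... 1455 characters left out ...]
.8, 'qpos': array([-1.39177893,  0.62835445,  0.03849862,  1.51739224, -0.02701615,
        0.99629626, -0.01998256]), 'qd': array([-1.12740104e-03,  1.75633094e-03,  9.69819260e-05,  2.67425006e-04,
        2.58650671e-04,  1.72176023e-03,  3.87505670e-04]), 'tau': array([-3.12450638e-04, -5.63223481e+01,  1.22540865e+00, -1.93774742e+01,
        1.09042414e-02,  1.59044659e-03, -1.69567102e-05]), 'eef_pos': array([157.52071478, 630.64785784, 250.34542609]), 'tool_rot': array([ 3.14152584e+00, -5.42369888e-05,  2.89676021e+00]), 'force': array([ 0.02367719, -0.57348265, -0.10616441]), 'torque': array([ 0.03618791,  0.00471344, -0.08493513]), 'gripper_force': 0.0, 'width': 85.36023155905445}
```

View images.

View pics/side0.png

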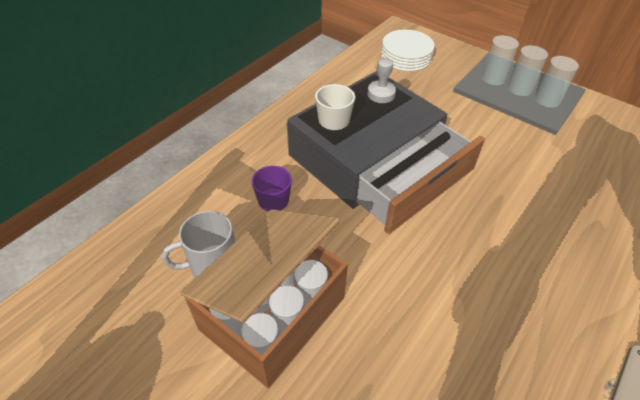

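View pics/top0.png

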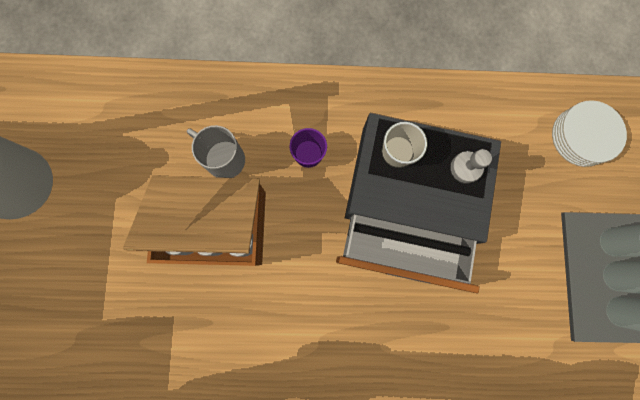

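Run:
```python
from h import *
im,d=viewer.get_image('side')
r=max(silhouettes('side','drawer_face'),key=lambda r:r['score']); q=max(silhouettes('side','tea_lid'),key=lambda r:r['score'])
def plane(P):
    rng=np.random.default_rng(0);best=None
    for _ in range(400):
        a=P[rng.choice(len(P),3,False)];n=np.cross(a[1]-a[0],a[2]-a[0]);n/=np.linalg.norm(n)+1e-9
        k=abs((P-a[0])@n)<2.5
        if best is None or k.sum()>best.sum():best=k
    Q=P[best];c=Q.mean(0);n=np.linalg.svd(Q-c,full_matrices=False)[2][2];return n,c,Q
P=pts('side',d,r['pixels']);P=P[(P[:,2]>20)&(P[:,2]<90)]
n,c,Q=plane(P);print('face n',n,c,len(Q),len(P))
h=np.array([n[0],n[1]]);h/=np.linalg.norm(h); t=np.array([-h[1],h[0]]);s=Q[:,:2]@t;
for v in np.percentile(s,[.5,50,99.5]): print('face pt',v,h*(Q[:,:2]@h).mean()+t*v)
n,c,Q=plane(pts('side',d,q['pixels']));print('lid n',n,c,len(Q)); np.save('/tmp/lid.npy',Q)
u=cv2.minAreaRect
e=np.cross(n,[0,0,1]);e/=np.linalg.norm(e);f=np.cross(n,e)
A=np.c_[(Q-c)@e,(Q-c)@f].astype(np.float32);b=cv2.boxPoints(cv2.minAreaRect(A));print(np.round(c+b[:,:1]*e+b[:,1:]*f))
top,dt=viewer.get_image('top')
q=[x for x in silhouettes('top','tea_lid')][0]
n,c,Q=plane(pts('top',dt,q['pixels']));print('top lid n',n,c,len(Q))
e=np.cross(n,[0,0,1]);e/=np.linalg.norm(e);f=np.cross(n,e)
A=np.c_[(Q-c)@e,(Q-c)@f].astype(np.float32);b=cv2.boxPoints(cv2.minAreaRect(A));print(np.round(c+b[:,:1]*e+b[:,1:]*f))
# base top
r=silhouettes('top','knock_base')[0];P=pts('top',dt,r['pixels']);P=P[abs(P[:,2]-100)<5][:,:2].astype(np.float32);print('base',cv2.boxPoints(cv2.minAreaRect(P)),len(P))
```

```text
face n [ 0.98210181 -0.18833268  0.0026166 ] [ 491.74296964 -155.68215565   55.85958366] 1720 4138
face pt -197.8543462810018 [ 465.83401377 -290.79005363]
face pt -55.743150980105874 [ 492.59828747 -151.22191441]
face pt 57.71694514712948 [513.96660444 -39.79216774]
lid n [ 5.26986209e-01 -4.23924509e-04  8.49873730e-01] [586.54254763 212.34503078 161.6242448 ] 7884
[[528. 301. 198.]
 [527. 107. 198.]
 [662. 106. 115.]
 [663. 300. 114.]]
top lid n [-0.52878265  0.00085769 -0.84875684] [590.84348556 202.81644963 158.1612597 ] 8560
[[664. 106. 113.]
 [530. 106. 196.]
 [530. 301. 196.]
 [664. 300. 113.]]
base [[ 465.3072   -294.85416 ]
 [ 753.9156   -350.28787 ]
 [ 802.89874   -95.26349 ]
 [ 514.29034   -39.829773]] 11571
```

The side view shows the drawer pulled out, with its front board at about (435,180). The white cup (336,107) and the tamper (382,80) stand on the base. The tea box lid is half open, with its free edge around (215,295), and the pitcher is at (205,240).

There are two cup candidates: white on the base at side (336,107) / top (404,144), and purple on the counter at (272,187) / (308,147). The white one fits the description. I will touch neither.

- **Drawer:** the face centre is near (490,-165), with closing direction (0.982,-0.188) and about 80 mm to go.
- **Lid:** the hinge is near (658,203,103) and the lid is open 0.556 rad, so it has to be pressed down on its outer face.

The drawer comes first.

```bash
python3 -m creep '[{"jaw":-1,"xyz":[-366,-301,0],"angular":[0,0,0]},{"jaw":-1,"xyz":[-366,-301,0],"angular":[0,0,0]},{"jaw":-1,"xyz":[-366,-301,0],"angular":[0,0,0]},{"jaw":-1,"xyz":[-366,-301,0],"angular":[0,0,0]},{"jaw":-1,"xyz":[-366,-301,0],"angular":[0,0,0]},{"jaw":-1,"xyz":[-366,-301,0],"angular":[0,0,0]},{"jaw":-1,"xyz":[-366,-301,0],"angular":[0,0,0]},{"jaw":-1,"xyz":[-366,-301,0],"angular":[0,0,0]},{"jaw":-1,"xyz":[-366,-301,0],"angular":[0,0,0]},{"jaw":-1,"xyz":[-466,-692,0],"angular":[0,0,-0.054]},{"jaw":-1,"xyz":[-466,-692,0],"angular":[0,0,-0.054]},{"jaw":-1,"xyz":[-466,-692,0],"angular":[0,0,-0.054]}]'
python3 -c "
from h import *
s=ctrl.read_state();print(s['eef_pos'],s['tool_rot'],s['force'],s['clock'])"
```

```text
clock: 2.6
eef_pos: [440.5, 62.2, 250.5]
tool_rot: [3.141, 0.001, 2.954]
force: [1.8, 0.2, -0.7]
width: -0.0
gripper_force: 0.0
[440.47954083  62.20953726 250.50546901] [3.14064204e+00 5.95195963e-04 2.95369137e+00] [ 1.7633678   0.22915473 -0.73546034] 2.6
```

```bash
python3 -m creep '[{"jaw":-1,"xyz":[-43,-214,0],"angular":[0,0,0]},{"jaw":-1,"xyz":[-43,-214,0],"angular":[0,0,0]},{"jaw":-1,"xyz":[-43,-214,0],"angular":[0,0,0]},{"jaw":-1,"xyz":[-43,-214,0],"angular":[0,0,0]},{"jaw":-1,"xyz":[-43,-214,0],"angular":[0,0,0]},{"jaw":-1,"xyz":[-43,-214,60],"angular":[0,0,0]},{"jaw":-1,"xyz":[-43,-214,120],"angular":[0,0,0]},{"jaw":-1,"xyz":[-43,-214,170],"angular":[0,0,0]},{"jaw":-1,"xyz":[-43,-214,172],"angular":[0,0,0]},{"jaw":-1,"xyz":[-43,-214,172],"angular":[0,0,0]}]'
python3 - <<'E'
from h import *
s=ctrl.read_state();print(s['eef_pos'],s['tool_rot'],s['force'],s['clock'])
h=np.array([.982,-.188]);t=np.array([.188,.982]);p=s['eef_pos'][:2]
print('gap to face',(np.array([490,-165])-p)@h-11,'lateral',(p-[490,-165])@t,'home',(np.array([568,-182.6])-p)@h-11)
im,d=viewer.get_image('side');save('side1',im)
E
```

```text
clock: 3.85
eef_pos: [443.3, -154.9, 79.5]
tool_rot: [3.141, 0.001, 2.952]
force: [0.2, -0.4, 0.3]
width: -0.3
gripper_force: 0.0
[ 443.34263956 -154.87810027   79.45151801] [3.14109433e+00 1.36560798e-03 2.95241627e+00] [ 0.20908275 -0.43104376  0.25131474] 3.85
gap to face 36.72044510082148 lateral 1.1681217756226303 home 116.62524510082147
```

View pics/side1.png

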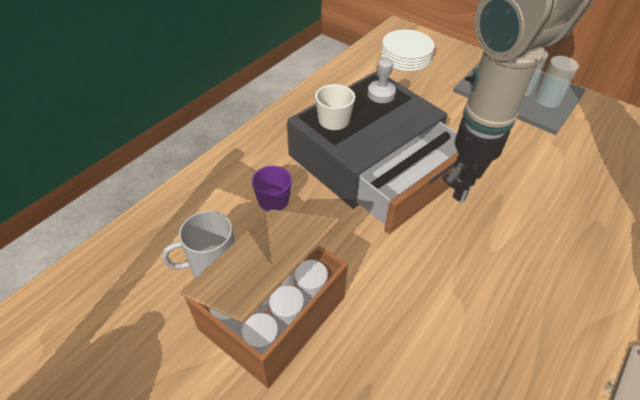

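The shut fingertips, at about (460,195), hang in front of the middle of the drawer's front board and clear of it. Next I push along tool -x.

```bash
python3 -m creep '[{"jaw":-1,"xyz":[-15,0,0],"angular":[0,0,0]},{"jaw":-1,"xyz":[-28,0,0],"angular":[0,0,0]},{"jaw":-1,"xyz":[-36,0,0],"angular":[0,0,0]},{"jaw":-1,"xyz":[-44,0,0],"angular":[0,0,0]},{"jaw":-1,"xyz":[-53,0,0],"angular":[0,0,0]},{"jaw":-1,"xyz":[-62,0,0],"angular":[0,0,0]},{"jaw":-1,"xyz":[-71,0,0],"angular":[0,0,0]},{"jaw":-1,"xyz":[-80,0,0],"angular":[0,0,0]},{"jaw":-1,"xyz":[-88,0,0],"angular":[0,0,0]},{"jaw":-1,"xyz":[-96,0,0],"angular":[0,0,0]},{"jaw":-1,"xyz":[-102,0,0],"angular":[0,0,0]},{"jaw":-1,"xyz":[-106,0,0],"angular":[0,0,0]}]'
python3 -m creep '[{"jaw":-1,"xyz":[-3,0,0],"angular":[0,0,0]},{"jaw":-1,"xyz":[-6,0,0],"angular":[0,0,0]},{"jaw":-1,"xyz":[-8,0,0],"angular":[0,0,0]},{"jaw":-1,"xyz":[-8,0,0],"angular":[0,0,0]}]'
```

```text
clock: 5.4
eef_pos: [546.7, -175.9, 78.2]
tool_rot: [3.141, -0.0, 2.951]
force: [-1.5, 0.7, 0.4]
width: 0.0
gripper_force: 0.8
clock: 5.9
eef_pos: [554.6, -177.7, 78.3]
tool_rot: [-3.141, 0.001, 2.951]
force: [-0.6, 0.1, 0.1]
width: -0.1
gripper_force: 0.3
```

Moving at about 1.5 N, with no stop felt yet. I creep on until the force rises.

```bash
python3 -m creep '[{"jaw":-1,"xyz":[-2,0,0],"angular":[0,0,0]},{"jaw":-1,"xyz":[-4,0,0],"angular":[0,0,0]},{"jaw":-1,"xyz":[-4,0,0],"angular":[0,0,0]}]'
python3 -m creep '[{"jaw":-1,"xyz":[-2,0,0],"angular":[0,0,0]},{"jaw":-1,"xyz":[-3,0,0],"angular":[0,0,0]},{"jaw":-1,"xyz":[-3,0,0],"angular":[0,0,0]}]'
```

```text
clock: 6.28
eef_pos: [557.5, -178.3, 78.3]
tool_rot: [-3.141, -0.001, 2.951]
force: [-3.9, 0.6, 2.8]
width: -0.2
gripper_force: 1.8
clock: 6.65
eef_pos: [557.5, -178.3, 78.1]
tool_rot: [3.141, -0.007, 2.95]
force: [-9.9, 1.6, 7.4]
width: 0.1
gripper_force: 4.9
```

The stop is reached: the force is rising and there is no motion. I back off and rise.

```bash
python3 -m creep '[{"jaw":-1,"xyz":[10,0,0],"angular":[0,0,0]},{"jaw":-1,"xyz":[40,0,0],"angular":[0,0,0]},{"jaw":-1,"xyz":[70,0,0],"angular":[0,0,0]},{"jaw":-1,"xyz":[70,0,-60],"angular":[0,0,0]},{"jaw":-1,"xyz":[70,0,-120],"angular":[0,0,0]},{"jaw":-1,"xyz":[70,0,-180],"angular":[0,0,0]},{"jaw":-1,"xyz":[70,0,-180],"angular":[0,0,0]},{"jaw":-1,"xyz":[70,0,-180],"angular":[0,0,0]}]'
python3 - <<'E'
from h import *
s=ctrl.read_state();print(s['eef_pos'],s['tool_rot'],s['force'],s['clock'])
im,d=viewer.get_image('side');save('side2',im)
for n in ['drawer_face','cup','tamper']:
    for r in silhouettes('side',n)[:2]:
        p=pts('side',d,r['pixels']);print(n,round(r['score'],2),r['pixels'].sum(),np.round(np.percentile(p,[3,50,97],axis=0)).tolist())
m=np.zeros(d.shape,bool);m[60:240,270:500]=1
P=pts('side',d,m);h=np.array([.982,-.188]);t=np.array([.188,.982])
a=(P[:,:2]-[582,-185])@h;b=(P[:,:2]-[582,-185])@t
for lo in(-110,-70,-40,0,40,70):
    k=(b>lo)&(b<lo+30)&(P[:,2]>30)&(P[:,2]<85)&(a<60)&(a>-120);print(lo,k.sum(),np.percentile(a[k],[2,25,50,75]) if k.sum() else'')
E
```

```text
clock: 7.65
eef_pos: [492.6, -165.5, 258.3]
tool_rot: [3.142, 0.001, 2.951]
force: [0.0, 0.6, 0.2]
width: -0.0
gripper_force: 0.0
[ 492.59869148 -165.46955474  258.31634898] [3.14156392e+00 1.44364736e-03 2.95096486e+00] [0.04393601 0.61589458 0.18845962] 7.65
drawer_face 0.87 3075 [[546.0, -297.0, 15.0], [573.0, -161.0, 67.0], [600.0, -56.0, 96.0]]
drawer_face 0.48 813 [[669.0, -293.0, 103.0], [689.0, -267.0, 122.0], [716.0, -248.0, 182.0]]
cup 0.9 1485 [[706.0, -12.0, 3.0], [746.0, 17.0, 37.0], [774.0, 57.0, 60.0]]
cup 0.88 1479 [[689.0, -182.0, 104.0], [723.0, -146.0, 139.0], [757.0, -113.0, 160.0]]
tamper 0.83 832 [[669.0, -313.0, 100.0], [689.0, -267.0, 122.0], [716.0, -248.0, 182.0]]
-110 150 [-15.94727689 -15.08814977 -14.6720598  -14.15690705]
-70 163 [-15.83672692 -15.09267805 -14.62982834 -14.27371792]
-40 163 [-16.06792859 -15.26519695 -14.79997682 -14.24350805]
0 172 [-16.09694985 -15.25688247 -14.79217222 -14.37188577]
40 187 [-16.07858359 -15.17906701 -14.6426685  -14.26146522]
70 194 [-16.03172591 -15.14768986 -14.75612381 -14.30481333]
```

View pics/side2.png

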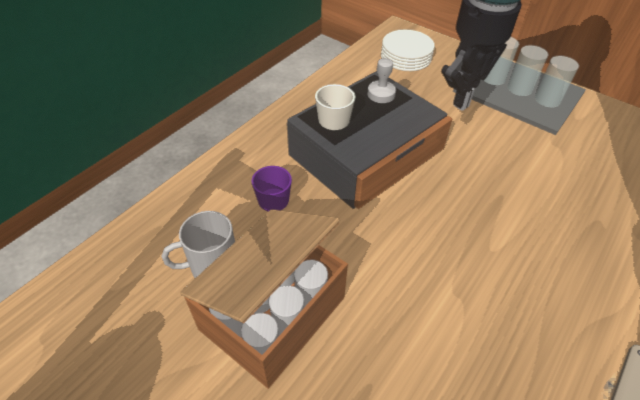

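The drawer front at (400,155) is flush with the housing: its face measures 14.7 mm ahead of the base plane, against 14 nominal. The cup and tamper have not moved. Next I go above the lid near its free edge.

```bash
python3 -m creep '[{"jaw":-1,"xyz":[17,373,0],"angular":[0,0,-0.19]},{"jaw":-1,"xyz":[17,373,0],"angular":[0,0,-0.19]},{"jaw":-1,"xyz":[17,373,0],"angular":[0,0,-0.19]},{"jaw":-1,"xyz":[17,373,0],"angular":[0,0,-0.19]},{"jaw":-1,"xyz":[17,373,0],"angular":[0,0,-0.19]},{"jaw":-1,"xyz":[17,373,0],"angular":[0,0,-0.19]},{"jaw":-1,"xyz":[17,373,0],"angular":[0,0,-0.19]},{"jaw":-1,"xyz":[17,373,0],"angular":[0,0,-0.19]}]'
python3 - <<'E'
from h import *
s=ctrl.read_state();p=s['eef_pos'];print(p,s['tool_rot'],s['force'],s['clock'])
tip=p-[0,0,19];n=np.array([.527,0,.85]);print('gap normal',(tip-[586.5,212,161.6])@n, 'vertical',(tip-[586.5,212,161.6])@n/.85)
for a in (.556,.45,.35,.25,.15,.05,0): print(a,658-140*np.cos(a)+12*np.sin(a),105+140*np.sin(a)+12*np.cos(a)+19)
im,d=viewer.get_image('side');save('side3',im)
E
```

```text
clock: 8.85
eef_pos: [546.0, 203.3, 257.0]
tool_rot: [-3.14, -0.002, 3.141]
force: [-0.2, -0.8, 0.2]
width: -0.0
gripper_force: 0.0
[545.96532778 203.26777496 256.99297987] [-3.13985313e+00 -2.08355737e-03  3.14104512e+00] [-0.24119488 -0.78347833  0.20755934] 8.85
gap normal 43.57226062777772 vertical 51.2614830915032
0.556 545.4212851493461 208.08348804952823
0.45 537.15699207996 195.70054000380435
0.35 530.6025938908324 183.27816559793175
0.25 525.321108471564 170.26350335616095
0.15 521.3653066786374 156.7865914815364
0.05 518.7747135759529 142.98208682263456
0 518.0 136.0
```

View pics/side3.png

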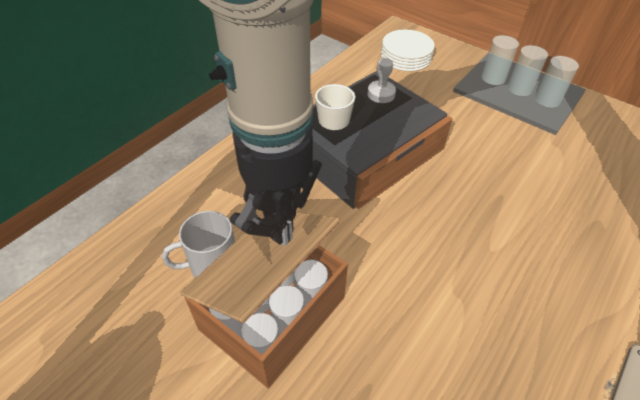

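The shut fingertips, at (285,238), stand over the lid's outer face, centred, about 50 mm above it. I press down along the lid's arc.

```bash
python3 -m creep '[{"jaw":-1,"xyz":[-8,0,25],"angular":[0,0,0]},{"jaw":-1,"xyz":[-8,0,40],"angular":[0,0,0]},{"jaw":-1,"xyz":[-7,0,48],"angular":[0,0,0]},{"jaw":-1,"xyz":[-4,0,55],"angular":[0,0,0]},{"jaw":-1,"xyz":[0,0,62],"angular":[0,0,0]},{"jaw":-1,"xyz":[4,0,69],"angular":[0,0,0]},{"jaw":-1,"xyz":[7,0,76],"angular":[0,0,0]},{"jaw":-1,"xyz":[10,0,83],"angular":[0,0,0]},{"jaw":-1,"xyz":[12,0,90],"angular":[0,0,0]},{"jaw":-1,"xyz":[14,0,97],"angular":[0,0,0]},{"jaw":-1,"xyz":[16,0,104],"angular":[0,0,0]},{"jaw":-1,"xyz":[17,0,110],"angular":[0,0,0]}]'
python3 -m creep '[{"jaw":-1,"xyz":[1,0,4],"angular":[0,0,0]},{"jaw":-1,"xyz":[1,0,7],"angular":[0,0,0]},{"jaw":-1,"xyz":[1,0,7],"angular":[0,0,0]}]'
```

```text
clock: 10.4
eef_pos: [529.3, 204.1, 147.8]
tool_rot: [3.141, -0.0, 3.141]
force: [0.2, 1.5, 1.3]
width: 0.2
gripper_force: 0.4
clock: 10.78
eef_pos: [528.4, 203.8, 141.1]
tool_rot: [-3.141, -0.0, 3.141]
force: [0.3, -0.3, -0.2]
width: 0.1
gripper_force: 0.0
```

```bash
python3 -m creep '[{"jaw":-1,"xyz":[0,0,2],"angular":[0,0,0]},{"jaw":-1,"xyz":[0,0,4],"angular":[0,0,0]},{"jaw":-1,"xyz":[0,0,4],"angular":[0,0,0]}]'
python3 -m creep '[{"jaw":-1,"xyz":[0,0,1],"angular":[0,0,0]},{"jaw":-1,"xyz":[0,0,3],"angular":[0,0,0]},{"jaw":-1,"xyz":[0,0,3],"angular":[0,0,0]}]'
```

```text
clock: 11.15
eef_pos: [528.4, 203.8, 137.2]
tool_rot: [-3.142, -0.0, 3.141]
force: [0.1, 0.7, -0.1]
width: -0.4
gripper_force: 0.0
clock: 11.52
eef_pos: [528.5, 203.9, 135.9]
tool_rot: [3.141, 0.001, 3.141]
force: [-4.2, -1.5, 14.3]
width: -0.1
gripper_force: 6.8
```

The stop is reached at tip height 117. I lift off and check.

```bash
python3 -m creep '[{"jaw":-1,"xyz":[0,0,-20],"angular":[0,0,0]},{"jaw":-1,"xyz":[0,0,-70],"angular":[0,0,0]},{"jaw":-1,"xyz":[0,0,-130],"angular":[0,0,0]},{"jaw":-1,"xyz":[60,-60,-150],"angular":[0,0,0]},{"jaw":-1,"xyz":[100,-120,-150],"angular":[0,0,0]},{"jaw":-1,"xyz":[100,-180,-150],"angular":[0,0,0]},{"jaw":-1,"xyz":[100,-200,-150],"angular":[0,0,0]},{"jaw":-1,"xyz":[100,-200,-150],"angular":[0,0,0]}]'
python3 - <<'E'
from h import *
for c in ('side','top'):
    im,d=viewer.get_image(c);save(c+'4',im)
    for n in ['tea_lid','drawer_face','pitcher','cup','tamper']:
        for r in silhouettes(c,n)[:2]:
            p=pts(c,d,r['pixels']);print(c,n,round(r['score'],2),r['pixels'].sum(),np.round(np.percentile(p,[3,50,97],axis=0)).tolist())
    m=np.ones(d.shape,bool);P=pts(c,d,m);k=(P[:,0]>505)&(P[:,0]<655)&(P[:,1]>115)&(P[:,1]<290)&(P[:,2]>90)&(P[:,2]<140);Q=P[k]
    A=np.c_[Q[:,:2]-[583,203],np.ones(len(Q))];print('lid plane',np.linalg.lstsq(A,Q[:,2],rcond=None)[0],len(Q))
E
```

```text
clock: 12.52
eef_pos: [427.6, 0.4, 284.6]
tool_rot: [-3.14, 0.0, 3.134]
force: [0.1, -0.2, -0.3]
width: 0.3
gripper_force: 0.0
side tea_lid 0.58 13083 [[503.0, 115.0, 114.0], [572.0, 215.0, 116.0], [651.0, 297.0, 118.0]]
side drawer_face 0.93 2863 [[549.0, -282.0, 14.0], [574.0, -154.0, 68.0], [598.0, -56.0, 96.0]]
side pitcher 0.77 2947 [[682.0, 158.0, 4.0], [746.0, 198.0, 69.0], [762.0, 256.0, 100.0]]
side cup 0.88 1465 [[706.0, -11.0, 4.0], [745.0, 17.0, 37.0], [774.0, 57.0, 60.0]]
side tamper 0.97 823 [[669.0, -295.0, 102.0], [690.0, -267.0, 122.0], [718.0, -248.0, 182.0]]
lid plane [5.67304444e-03 5.30878045e-04 1.16167410e+02] 11061
top tea_lid 0.87 9767 [[507.0, 112.0, 112.0], [578.0, 203.0, 115.0], [653.0, 293.0, 117.0]]
top drawer_face 0.87 1753 [[548.0, -301.0, 9.0], [573.0, -180.0, 92.0], [599.0, -61.0, 96.0]]
top pitcher 0.58 2164 [[683.0, 155.0, -0.0], [733.0, 204.0, 44.0], [763.0, 236.0, 98.0]]
top cup 0.72 1598 [[691.0, -182.0, 101.0], [734.0, -155.0, 125.0], [759.0, -116.0, 159.0]]
top cup 0.72 1065 [[709.0, -10.0, 1.0], [753.0, 22.0, 16.0], [775.0, 52.0, 59.0]]
top tamper 0.66 980 [[670.0, -293.0, 101.0], [691.0, -268.0, 121.0], [720.0, -249.0, 181.0]]
lid plane [-4.07540891e-04 -5.93788866e-04  1.14577549e+02] 8470
```

View pics/side4.png

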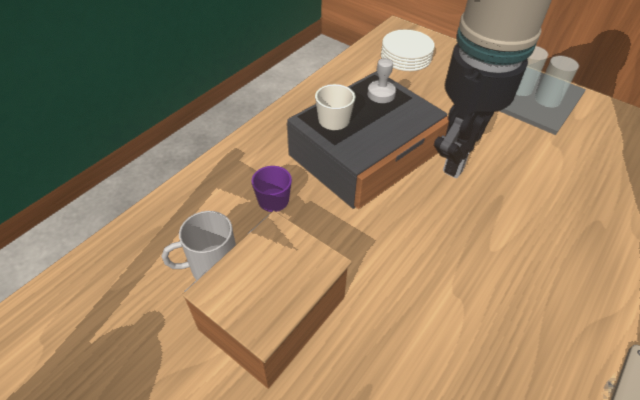

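The lid at (270,285) lies flat, level within 0.006 rad at about 116 mm. The drawer is home, the pitcher, cup and tamper are unmoved, and the hand is clear.

```bash
python3 -c "
from cell import ctrl
print(ctrl.finish_job())"
```

```text
the job is handed in; nothing more can be done
None
```

The knock drawer is fully home and the tea box lid is flat and closed; the cup, tamper and pitcher stand where they were, the hand is clear, and the job is handed in.

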